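# Walk the inspection light box round to its fence

## Robot

A 6-joint arm with a two-finger parallel gripper is mounted at the origin on the work surface. World frame = base frame: x ahead of the robot, y to its left, z up, the work surface at z = 0. Lengths are in mm, angles in rad, forces in N, time in s.
With the tool pointing down it reaches from about 275 to 850 mm from the base axis. Payload 5.2 kg.
Tool frame: the origin (TCP) lies on the centre line of the jaws, within the pads' length; the fingertips stand 19 mm ahead of it and the grasp point (between the pads) is the TCP (tip_reach is the distance from the TCP to the fingertips, in mm); z points along the fingers, y is the direction in which the jaws open and shut (so a half turn about z gives the same grasp; the last joint's range is limited). The gripper opens to 85 mm and grips with 20 to 120 N. Pads are 22 mm wide; open, the fingers measure 114 mm over their backs; the gripper's body (76 mm by 85 mm) begins 54 mm behind the grasp point. The pads swing forward as they close: fully open they stand 13 mm farther back than shut.
Start: joints at [0.945, 0.259, 1.535, -0, 1.348, -0.203], TCP at [225.653, 501.583, 250.31] pointing down, gripper open.
Joint ranges: [-3.14, 3.14], [-0.91, 2.08], [0.19, 2.58], [-1.22, 4.36], [0.22, 2.71], [-3.12, 3.12]. Speed limits (rad/s): [2.57, 2.57, 3.14, 3.14, 3.14, 3.14].

## Interface

Orientations are given as a rotation vector (axis times angle).
In Python, from plant import * gives the robot as it stands. The module is installed in compiled form; this text tells all that it offers.
- The arm moves only by the shell command python3 -m crank 'ROWS'. ROWS is JSON, a list of rows, each a list of 7 numbers: the shift along the tool's x, y, z in m, then the turn, a rotation vector about the tool's x, y, z in rad, then the opening, from 0 (shut) to 1 (fully open). A call has 1 to 12 rows; each row is the pose to reach, as a shift and turn from the pose measured when the call began, along the tool's axes at that moment; what a row does not reach only later rows make up. A row lasts 1/10 s, in which the tool goes at most 50 mm and 8.59 degrees, less where a joint would pass 70% of its speed; a pose out of reach is approached as far as the arm can. A call with a gripper value outside its range is refused whole. The fingers move at their own pace and stop on an object; the grip force is fixed at half the most. Time passes only in rows, so rows that repeat a pose let the fingers close. It gives the time, the measured TCP pose, the force and the opening at its end, in the units of the state.
- get_state(): the state, without advancing time (a new reading comes with each control period).
- get_image(name): name is "scene" or "top"; returns (picture, depth): 480x640x3 uint8, blue, green, red; 480x640 float32, mm along the optical axis (not along the pixel's ray), 0 where there is no reading.
- get_calibration(name): a dict with "fx", "fy", "cx", "cy" (pixels), "R" (3x3) and "t" (3): a world point X has camera coordinates R X + t. Camera axes: x right, y down, z forward; pixel columns grow to the right and rows downward; lengths in mm; the calibration is good to about 2 mm. A picture is of the moment at which its call begins. get_calibration takes no time and is no camera call.
- finish_job(): hands the job in, once; it reports no verdict.
The state is a dict: "time_s": time; "qpos": joint angles; "qd": joint speeds; "tau": joint torques, N m; "ee_pos": TCP position; "ee_rot": TCP orientation; "contact_force": force on the tool from outside, world axes, zero at the start; "ft_torque": the same for the moment, N m; "grip_width": opening from 0.0 (shut) to 1.0 (fully open).
Only numpy, scipy, OpenCV 4.12 (cv2) and the standard library are available. Lean on these libraries where they do the work, as an engineer would, in place of code of your own. Each camera call takes 0.05 s, during which the arm holds its last target.

## Task

Without gripping or lifting it, push the heavy dark light box at its corners with the fingertips, now one corner and now another as it needs, to walk it round on the cell floor until one of its long sides squarely faces the fence, still clear of it by about a finger's breadth. Then push it home until that whole long side lies flush against the fence; no corner may strike the fence while the box stands askew. Leave the jar, the nozzle and the collar where they stand.

Things in the scene. Friction and masses are not known exactly. Their poses are not given: they have to be found in the camera images.
- light_box: loose dark metal box 150 mm long (x), 95 wide (y), 60 high, about 0.9 kg. Origin: centre of its underside, z up; it stands on an inset foot 96 x 64 mm, 4 high. White window on top near +x. Either long side (y = +-47.5 mm) may go to the fence. Starts on the robot's side of the fence, long axis 35 to 90 degrees askew of it. Pushed sideways near an end, it turns about a point some 20 to 60 mm past its centre.
- fence: fixed straight aluminium bar 300 mm long (its y), 25 thick, 35 high. Origin: on the floor at the middle of its locating face, the long upright face towards the robot. x points away from the robot through the bar (0 to 25 mm), y along it (ends +-150 mm), z up. The box is home with its centre at x = -47.5 mm and its long axis along the fence's y.
- jar: bystander: small clear jar with a black lid, diameter 51 mm, 60 mm high, beside the box's space, 200 mm or more along the fence from its middle, to one side; origin: centre of its underside
- nozzle: bystander: turned steel nozzle, diameter 40 mm, 60 mm high, standing on the other side from the jar; origin: centre of its underside
- collar: bystander: dark steel ring, outer diameter 52 mm, 20 mm high, lying beyond the fence; origin: centre of its underside
Not all that is in view belongs to the job. Of the things that look like the light_box, take the one that is nearest to the robot's base at the start.

How it is judged:
By the outcome, as a careful person would: the job done as asked, in the order asked, and still so for the second after the job is handed in, with the robot touching nothing.
It also fails if it takes over 61 s, if anything falls off the work surface, if the arm or the gripper's body presses on something with over 40 N, if the wrist force passes 120 N, or if a joint passes its speed limit or range.

## Working session

There is one attempt and no reset: what is moved stays moved. The work goes in short steps, Python scripts to look and compute and a shell command to move; the robot and the scene stay as the last step left them, time stands still between calls to the robot, and variables do not carry over. Pictures are saved under pics/ and viewed, and the job is handed in when it is done.

```bash
mkdir -p pics; python3 - <<'E'
from plant import *
import cv2,numpy as np,pickle
for n in("top","scene"):
    p,d=get_image(n); c=get_calibration(n); pickle.dump((p,d,c),open(f"{n}0.pkl","wb"))
    cv2.imwrite(f"pics/{n}0.png",p); print(n,{k:np.round(v,3).tolist() for k,v in c.items()})
s=get_state(); print({k:np.round(v,3).tolist() for k,v in s.items()})
E
```

```text
top {'fx': 609.001, 'fy': 609.001, 'cx': 314.214, 'cy': 240.301, 'R': [[-0.006, -1.0, 0.013], [-0.995, 0.005, -0.1], [0.1, -0.014, -0.995]], 't': [49.358, 666.296, 1309.831]}
scene {'fx': 441.868, 'fy': 441.868, 'cx': 324.314, 'cy': 237.036, 'R': [[-0.187, 0.982, 0.021], [0.673, 0.144, -0.725], [-0.715, -0.122, -0.688]], 't': [69.133, -423.185, 1327.984]}
{'time_s': 0.1, 'qpos': [0.945, 0.259, 1.536, -0.0, 1.348, -0.203], 'qd': [0.002, -0.003, -0.003, 0.001, 0.002, 0.001], 'tau': [0.004, -44.697, -29.125, -0.0, 0.006, 0.0], 'ee_pos': [225.397, 501.216, 249.561], 'ee_rot': [-0.659, -3.071, 0.002], 'contact_force': [0.52, 0.885, 0.112], 'ft_torque': [0.014, -0.017, -0.008], 'grip_width': 1.002}
```

View pics/top0.png

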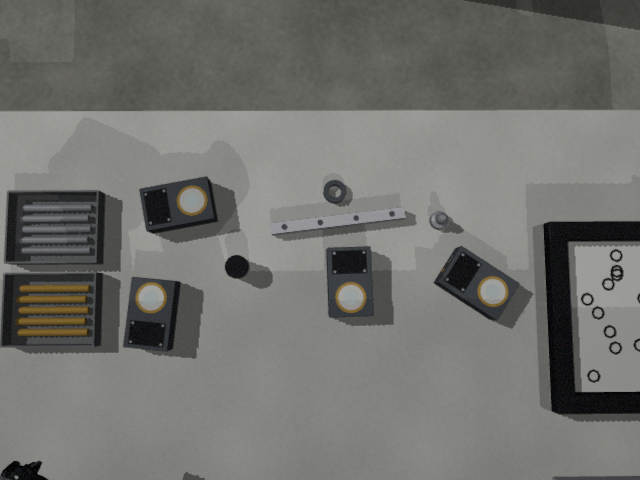

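View pics/scene0.png

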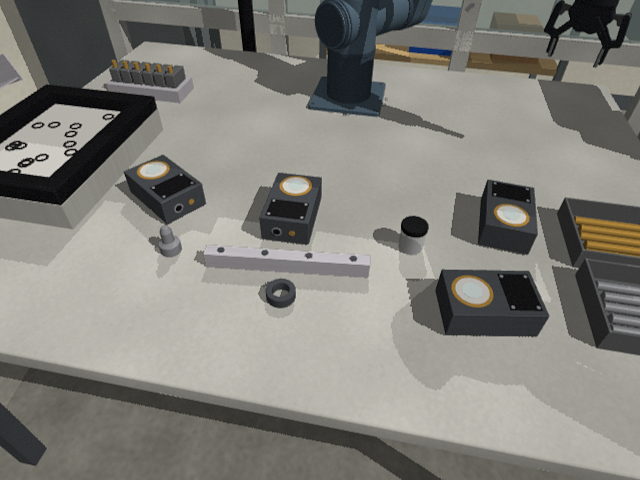

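```bash
cat > h.py <<'E'
import numpy as np,cv2,pickle
def world(d,c,mask=None):
    v,u=np.nonzero(d>0) if mask is None else np.nonzero((d>0)&mask)
    z=d[v,u].astype(float)
    P=np.stack([(u-c["cx"])/c["fx"]*z,(v-c["cy"])/c["fy"]*z,z],1)
    return (P-c["t"])@np.asarray(c["R"]),u,v
def pix2w(u,v,h,c):
    R=np.asarray(c["R"]);t=np.asarray(c["t"]);r=R.T@np.array([(u-c["cx"])/c["fx"],(v-c["cy"])/c["fy"],1]);o=-R.T@t
    return o+r*(h-o[2])/r[2]
def proj(X,c):
    p=np.asarray(c["R"])@np.asarray(X,float)+c["t"]; return c["fx"]*p[0]/p[2]+c["cx"],c["fy"]*p[1]/p[2]+c["cy"]
E
python3 - <<'E'
from h import *
p,d,c=pickle.load(open("top0.pkl","rb"))
W,u,v=world(d,c)
def rect(u0,u1,v0,v1,z0,z1,n):
    m=(u>=u0)&(u<=u1)&(v>=v0)&(v<=v1)&(W[:,2]>z0)&(W[:,2]<z1)
    q=W[m]; r=cv2.minAreaRect(q[:,:2].astype(np.float32)); print(n,m.sum(),"zmed",np.median(q[:,2]).round(1),"rect",np.round(r[0],1),np.round(r[1],1),round(r[2],2),"dist",round(np.hypot(*r[0]),1)); return q
rect(310,385,240,325,50,70,"A mid")
rect(425,530,240,325,50,70,"B right")
rect(115,195,270,360,50,70,"C left")
rect(130,225,170,235,50,70,"D leftback")
q=rect(262,415,200,240,28,42,"fence")
rect(220,255,250,285,50,70,"jar");rect(425,452,208,232,30,70,"noz");rect(320,350,178,206,12,28,"collar")
m=cv2.resize(p[180:340,250:470],None,fx=3.6,fy=3.6,interpolation=cv2.INTER_CUBIC);cv2.imwrite("pics/crop0.png",m)
E
```

```text
A mid 3074 zmed 60.2 rect [575.3 -29.8] [150.4  95. ] 1.67 dist 576.0
B right 3100 zmed 60.2 rect [ 570.8 -308.6] [151.6  96.6] 56.67 dist 648.8
C left 3208 zmed 59.8 rect [508.8 398.5] [ 97.6 150.1] 84.03 dist 646.3
D leftback 3039 zmed 59.8 rect [745.8 344.3] [ 96.1 151.7] 10.67 dist 821.4
fence 1525 zmed 34.5 rect [711.2  -7. ] [ 25.9 300.3] 6.73 dist 711.2
jar 439 zmed 59.1 rect [608.3 213.9] [49.3 48.5] 45.53 dist 644.8
noz 100 zmed 53.3 rect [ 712.5 -234.3] [21.1 23.5] 35.5 dist 750.1
collar 278 zmed 19.3 rect [779.5  -1.8] [51.  49.8] 0.76 dist 779.5
```

View pics/crop0.png

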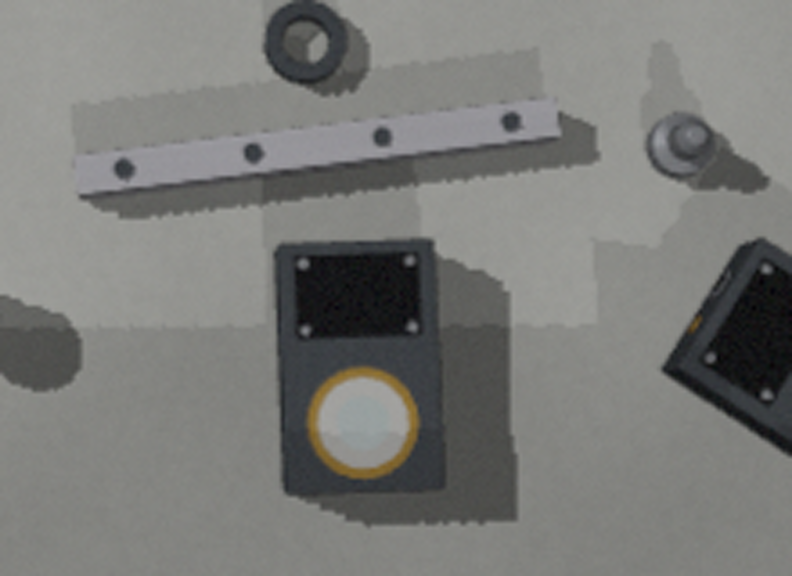

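Candidates for the light box in the top view are A (350,282), B (477,283), C (152,313) and D (178,204). Their distances from the base are 576, 649, 646 and 821 mm, so I'm taking A. The crop confirms a dark box with a white window on the robot's side of the fence. It stands 85° askew, its end facing the fence and its window end towards the robot.

The plan is to align the tool with the fence frame, shut the jaws, and push the near end from its right side.

```bash
cat >> h.py <<'E'
A0=np.deg2rad(6.73);N=np.array([np.cos(A0),np.sin(A0)]);T=np.array([-N[1],N[0]]);O=np.array([711.2,-7.0])-12.5*N
def tof(xy): q=np.asarray(xy)[...,:2]-O; return np.stack([q@N,q@T],-1)
def tow(f): return O+f[0]*N+f[1]*T
def st(s):
    from scipy.spatial.transform import Rotation as Ro
    R=Ro.from_rotvec(s["ee_rot"]).as_matrix(); f=tof(s["ee_pos"])
    print("t",round(s["time_s"],2),"tcp_f",f.round(1),"z",round(s["ee_pos"][2],1),"F",np.round(s["contact_force"],1),"grip",round(float(s["grip_width"]),2),"q",np.round(s["qpos"],2))
    xf=np.rad2deg(np.arctan2(R[:2,0]@T,R[:2,0]@N)); print("tool x yaw in fence frame",round(xf,2),"tilt",R[:2,2].round(3)); return R,f
def step(R,s,fx,fy,z):
    w=tow((fx,fy)); return np.round(R.T@(np.array([*w,z])-s["ee_pos"])/1000,4)
def boxpose(p,d,c,show=True):
    W,u,v=world(d,c); f=tof(W)
    m=(W[:,2]>55)&(W[:,2]<65)&(f[:,0]>-330)&(f[:,0]<10)&(abs(f[:,1])<170)
    im=np.zeros(d.shape,np.uint8); im[v[m],u[m]]=255
    n,l,stt,_=cv2.connectedComponentsWithStats(im)
    k=1+np.argmax(stt[1:,4]); q=f[l[v,u]==k]*1; q=f[(l[v,u]==k)]
    r=cv2.minAreaRect(q.astype(np.float32)); (w,h),a=r[1],r[2]
    a=a if w>h else a+90
    a=(a+90)%180-90
    b=cv2.boxPoints(r)
    print("box fence-frame centre",np.round(r[0],1),"size",np.round(r[1],1),"long-axis ang from x_f",round(a,2),"n",len(q),"max x",b[:,0].max().round(1)); return r
E
python3 -m crank '[[-0.52,-0.44,0.05,0,0,-0.54,0],[-0.52,-0.44,0.05,0,0,-0.54,0],[-0.52,-0.44,0.05,0,0,-0.54,0],[-0.52,-0.44,0.05,0,0,-0.54,0],[-0.52,-0.44,0.05,0,0,-0.54,0],[-0.52,-0.44,0.05,0,0,-0.54,0],[-0.52,-0.44,0.05,0,0,-0.54,0],[-0.52,-0.44,0.05,0,0,-0.54,0],[-0.52,-0.44,0.05,0,0,-0.54,0],[-0.52,-0.44,0.05,0,0,-0.54,0],[-0.52,-0.44,0.05,0,0,-0.54,0],[-0.52,-0.44,0.05,0,0,-0.54,0]]'
python3 - <<'E'
from plant import *
from h import *
s=get_state();R,f=st(s);print(step(R,s,-191,-85,100))
E
```

```text
time_s: 1.3
ee_pos: [475.7, -23.7, 207.3]
ee_rot: [0.183, -3.135, 0.002]
contact_force: [1.8, 1.0, -0.0]
grip_width: -0.001
t 1.3 tcp_f [-223.3   11. ] z 207.3 F [ 1.8  1.  -0. ] grip -0.0 q [-0.28  0.16  1.77 -0.    1.21 -1.97]
tool x yaw in fence frame 179.96 tilt [-0.001 -0.001]
[-0.0325 -0.0959  0.1073]
```

```bash
python3 -m crank '[[-0.032,-0.096,0.05,0,0,0,0],[-0.032,-0.096,0.05,0,0,0,0],[-0.032,-0.096,0.107,0,0,0,0],[-0.032,-0.096,0.107,0,0,0,0],[-0.032,-0.096,0.107,0,0,0,0]]'
python3 - <<'E'
from plant import *
from h import *
s=get_state();R,f=st(s);print(step(R,s,-191,-85,40))
p,d=get_image("scene");c=get_calibration("scene")
cv2.imwrite("pics/s1.png",cv2.resize(p[120:270,190:390],None,fx=4,fy=4,interpolation=cv2.INTER_CUBIC))
W,u,v=world(d,c);g=tof(W);m=(abs(g[:,0]-f[0])<40)&(abs(g[:,1]-f[1])<45)&(W[:,2]>60)&(W[:,2]<200)
print("lowest",np.percentile(W[m][:,2],[0,1,3]))
for z in range(70,190,10):
    k=m&(abs(W[:,2]-z)<5); 
    if k.sum(): print(z,k.sum(),(g[k].min(0)-f).round(0),(g[k].max(0)-f).round(0))
E
```

```text
time_s: 1.8
ee_pos: [516.4, -115.4, 97.0]
ee_rot: [0.18, -3.129, -0.004]
contact_force: [-0.4, -0.0, -0.8]
grip_width: -0.0
t 1.8 tcp_f [-193.7  -84.8] z 97.0 F [-0.4 -0.  -0.8] grip -0.0 q [-0.43  0.38  1.78 -0.    0.99 -2.11]
tool x yaw in fence frame 179.87 tilt [-0.008  0.002]
[-0.0031 -0.0003  0.057 ]
lowest [60.21408076 83.10880676 88.95872706]
80 24 [ 3. -9.] [14. 12.]
90 56 [ -4. -11.] [13. 15.]
100 65 [ -3. -12.] [14. 16.]
110 58 [ -5. -11.] [13. 16.]
120 93 [-11. -29.] [18. 33.]
130 211 [-10. -37.] [16. 40.]
140 155 [-11. -45.] [19. 45.]
150 166 [-11. -44.] [21. 45.]
160 165 [ -2. -45.] [21. 44.]
170 179 [  1. -45.] [22. 45.]
180 246 [ -5. -44.] [23. 45.]
```

View pics/s1.png

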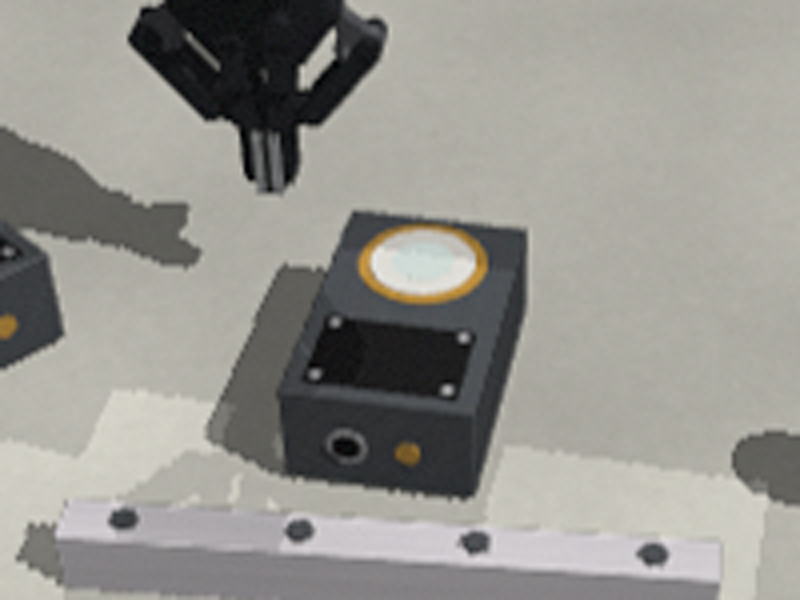

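The scene crop shows the shut fingers at (270,180), clear of the box's right side. The linkage widens about 20 mm above the TCP, so I'll push with the TCP at z 46, which keeps it above the box top.

```bash
python3 -m crank '[[-0.003,0,0.03,0,0,0,0],[-0.003,0,0.051,0,0,0,0],[-0.003,0.005,0.051,0,0,0,0],[-0.003,0.01,0.051,0,0,0,0],[-0.003,0.017,0.051,0,0,0,0],[-0.003,0.024,0.051,0,0,0,0],[-0.003,0.031,0.051,0,0,0,0],[-0.003,0.038,0.051,0,0,0,0],[-0.003,0.045,0.051,0,0,0,0],[-0.003,0.045,0.051,0,0,0,0]]'
cat > look.py <<'E'
from plant import *
from h import *
import sys
s=get_state();R,f=st(s)
p,d=get_image("top");c=get_calibration("top");r=boxpose(p,d,c)
if len(sys.argv)>1: cv2.imwrite(f"pics/{sys.argv[1]}.png",cv2.resize(p[160:350,220:470],None,fx=3,fy=3,interpolation=cv2.INTER_CUBIC))
a=np.deg2rad(r[2] if r[1][0]>r[1][1] else r[2]+90); a=(a+np.pi/2)%np.pi-np.pi/2
if a>np.deg2rad(60):a-=np.pi
A=np.array([np.cos(a),np.sin(a)]);S=np.array([A[1],-A[0]])
print("tcp in box: along(+fence end)",round((f-r[0])@A,1),"out from side",round((f-r[0])@S-47.5,1),"R.T*n,t cols:",(R.T@np.c_[np.r_[N,0],np.r_[T,0]]).round(2).tolist())
E
python3 look.py t1
```

```text
time_s: 2.85
ee_pos: [515.1, -69.9, 49.2]
ee_rot: [0.184, -3.133, 0.001]
contact_force: [-1.2, -1.6, 0.3]
grip_width: 0.004
t 2.85 tcp_f [-189.6  -39.5] z 49.2 F [-1.2 -1.6  0.3] grip 0.0 q [-0.35  0.43  1.84 -0.    0.87 -2.03]
tool x yaw in fence frame 179.98 tilt [-0.004 -0.001]
box fence-frame centre [-119.2    2.6] size [ 95.3 149.7] long-axis ang from x_f -17.77 n 2373 max x -33.3
tcp in box: along(+fence end) -54.3 out from side 14.0 R.T*n,t cols: [[-1.0, 0.0], [0.0, 1.0], [-0.0, -0.0]]
```

View pics/t1.png

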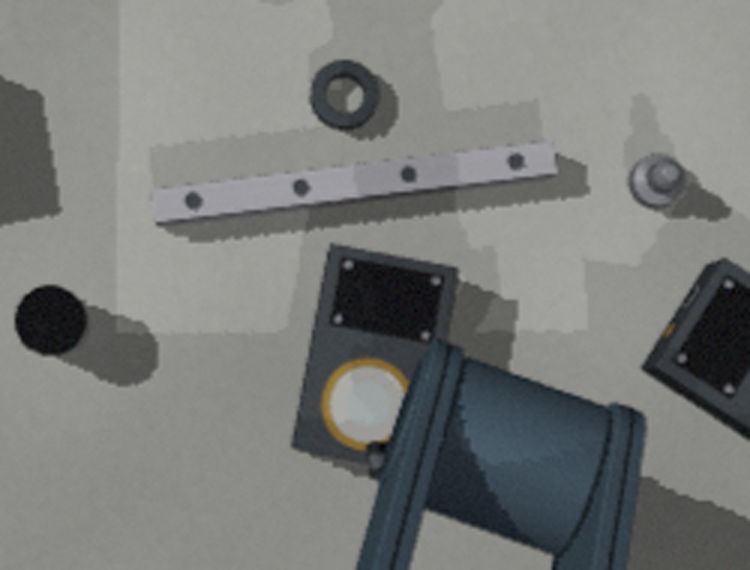

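```bash
python3 -m crank '[[0.008,-0.006,0.002,0,0,0,0],[0.014,-0.004,0.002,0,0,0,0],[0.014,0.002,0.002,0,0,0,0],[0.014,0.008,0.002,0,0,0,0],[0.014,0.015,0.002,0,0,0,0],[0.014,0.022,0.002,0,0,0,0],[0.014,0.029,0.002,0,0,0,0],[0.012,0.036,0.002,0,0,0,0],[0.010,0.043,0.002,0,0,0,0],[0.008,0.05,0.002,0,0,0,0],[0.008,0.05,0.002,0,0,0,0]]'
python3 look.py t2
```

```text
time_s: 4.0
ee_pos: [502.2, -20.1, 47.1]
ee_rot: [0.185, -3.134, -0.0]
contact_force: [0.2, -0.0, -0.2]
grip_width: -0.001
t 4.0 tcp_f [-196.6   11.5] z 47.1 F [ 0.2 -0.  -0.2] grip -0.0 q [-0.26  0.41  1.89 -0.    0.84 -1.95]
tool x yaw in fence frame -179.99 tilt [-0.002  0.   ]
box fence-frame centre [-109.3   13.8] size [ 94.8 150.1] long-axis ang from x_f -43.01 n 2297 max x -22.1
tcp in box: along(+fence end) -62.3 out from side 13.8 R.T*n,t cols: [[-1.0, -0.0], [-0.0, 1.0], [-0.0, 0.0]]
```

View pics/t2.png

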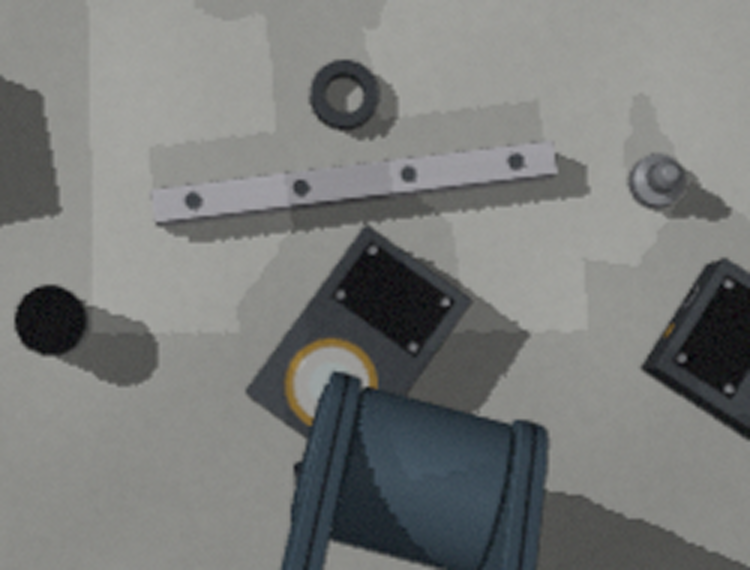

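```bash
python3 -m crank '[[-0.002,0.007,0.001,0,0,0,0],[-0.005,0.013,0.001,0,0,0,0],[-0.008,0.019,0.001,0,0,0,0],[-0.012,0.025,0.001,0,0,0,0],[-0.016,0.031,0.001,0,0,0,0],[-0.021,0.036,0.001,0,0,0,0],[-0.021,0.036,0.001,0,0,0,0]]'
python3 look.py t3
```

```text
time_s: 4.75
ee_pos: [519.4, 18.8, 46.0]
ee_rot: [0.186, -3.135, -0.001]
contact_force: [-1.3, 0.7, -0.7]
grip_width: 0.002
t 4.75 tcp_f [-175.    48.2] z 46.0 F [-1.3  0.7 -0.7] grip 0.0 q [-0.18  0.44  1.85  0.    0.86 -1.87]
tool x yaw in fence frame -179.95 tilt [-0.002  0.001]
box fence-frame centre [-100.3   18. ] size [ 94.8 149.9] long-axis ang from x_f -68.94 n 2131 max x -29.1
tcp in box: along(+fence end) -55.0 out from side 11.4 R.T*n,t cols: [[-1.0, -0.0], [-0.0, 1.0], [-0.0, 0.0]]
```

View pics/t3.png

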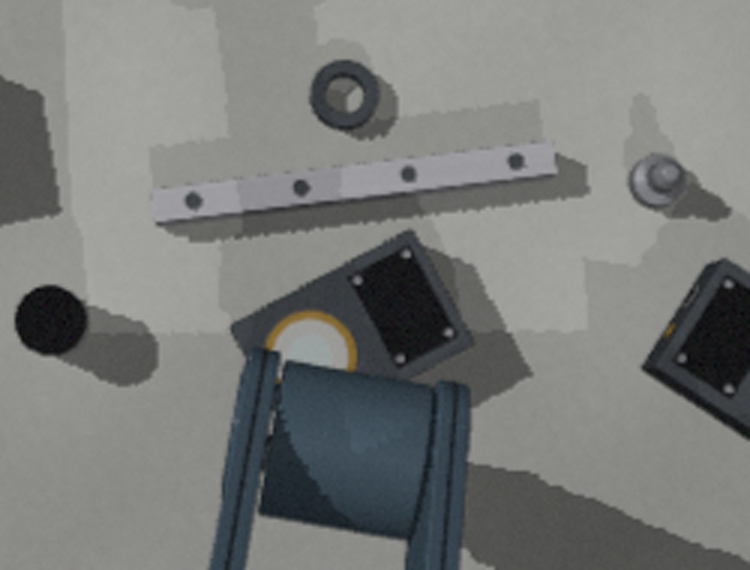

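```bash
python3 -m crank '[[-0.004,0.005,0.0,0,0,0,0],[-0.009,0.009,0.0,0,0,0,0],[-0.014,0.013,0.0,0,0,0,0],[-0.019,0.016,0.0,0,0,0,0],[-0.024,0.019,0.0,0,0,0,0],[-0.029,0.02,0.0,0,0,0,0],[-0.034,0.02,0.0,0,0,0,0],[-0.034,0.02,0.0,0,0,0,0]]'
python3 look.py t4
```

```text
time_s: 5.6
ee_pos: [550.9, 43.6, 45.7]
ee_rot: [0.185, -3.135, -0.003]
contact_force: [-2.3, 2.9, 0.2]
grip_width: -0.006
t 5.6 tcp_f [-140.7   69. ] z 45.7 F [-2.3  2.9  0.2] grip -0.01 q [-0.12  0.48  1.77  0.    0.89 -1.81]
tool x yaw in fence frame -179.96 tilt [-0.002  0.002]
box fence-frame centre [-86.2  15.8] size [149.7  94.8] long-axis ang from x_f 86.36 n 1635 max x -34.1
tcp in box: along(+fence end) -49.6 out from side 10.3 R.T*n,t cols: [[-1.0, -0.0], [-0.0, 1.0], [-0.0, 0.0]]
```

View pics/t4.png

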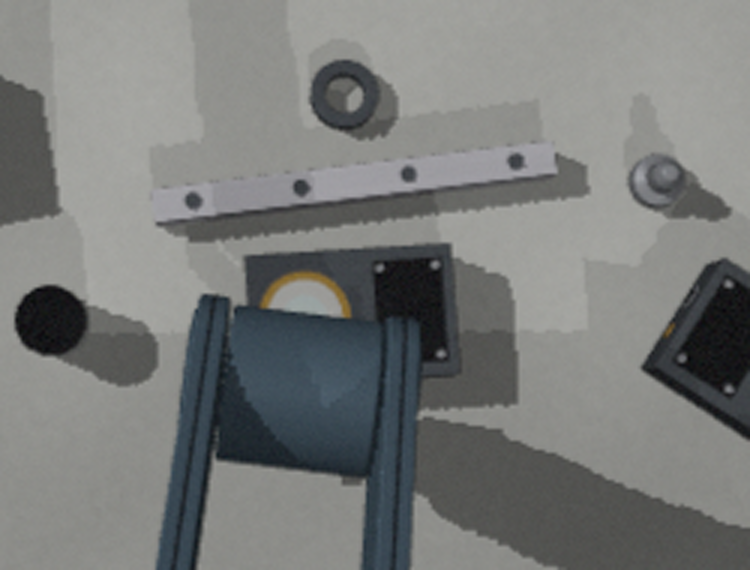

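```bash
python3 -m crank '[[0.022,0,0,0,0,0,0],[0.022,-0.04,0,0,0,0,0],[0.022,-0.08,0,0,0,0,0],[0.022,-0.115,0,0,0,0,0],[0.016,-0.115,0,0,0,0,0],[0.01,-0.115,0,0,0,0,0],[0.005,-0.115,0,0,0,0,0],[0,-0.115,0,0,0,0,0],[-0.005,-0.115,0,0,0,0,0],[-0.009,-0.115,0,0,0,0,0],[-0.013,-0.115,0,0,0,0,0],[-0.013,-0.115,0,0,0,0,0]]'
python3 look.py t5
```

```text
time_s: 6.85
ee_pos: [578.3, -68.8, 45.5]
ee_rot: [0.186, -3.136, -0.003]
contact_force: [-0.6, 0.1, 0.2]
grip_width: 0.0
t 6.85 tcp_f [-126.7  -45.8] z 45.5 F [-0.6  0.1  0.2] grip 0.0 q [-0.31  0.52  1.69  0.    0.93 -2.  ]
tool x yaw in fence frame -179.94 tilt [-0.     0.002]
box fence-frame centre [-76.6  19.4] size [ 94.9 149. ] long-axis ang from x_f -82.99 n 2169 max x -20.4
tcp in box: along(+fence end) 58.6 out from side 10.2 R.T*n,t cols: [[-1.0, -0.0], [-0.0, 1.0], [-0.0, 0.0]]
```

View pics/t5.png

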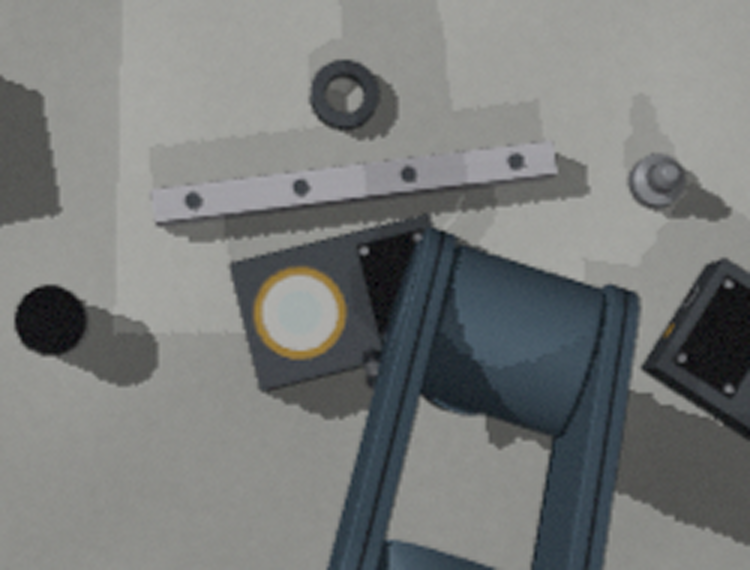

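```bash
python3 -m crank '[[0.033,0,0,0,0,0,0],[0.033,0.04,0,0,0,0,0],[0.033,0.085,0,0,0,0,0],[0.033,0.127,0,0,0,0,0],[0.026,0.127,0,0,0,0,0],[0.02,0.127,0,0,0,0,0],[0.015,0.127,0,0,0,0,0],[0.01,0.127,0,0,0,0,0],[0.006,0.127,0,0,0,0,0],[0.003,0.127,0,0,0,0,0],[0,0.127,0,0,0,0,0],[0,0.127,0,0,0,0,0]]'
python3 look.py t6
```

```text
time_s: 8.1
ee_pos: [563.9, 56.9, 45.6]
ee_rot: [-0.185, 3.135, 0.003]
contact_force: [-0.4, 0.4, -0.4]
grip_width: -0.002
t 8.1 tcp_f [-126.3   80.7] z 45.6 F [-0.4  0.4 -0.4] grip -0.0 q [-0.1   0.5   1.73  0.    0.91 -1.79]
tool x yaw in fence frame -179.97 tilt [0.001 0.002]
box fence-frame centre [-70.3  17.2] size [149.9  94.6] long-axis ang from x_f 88.27 n 1787 max x -20.7
tcp in box: along(+fence end) -61.8 out from side 10.4 R.T*n,t cols: [[-1.0, -0.0], [-0.0, 1.0], [0.0, 0.0]]
```

View pics/t6.png

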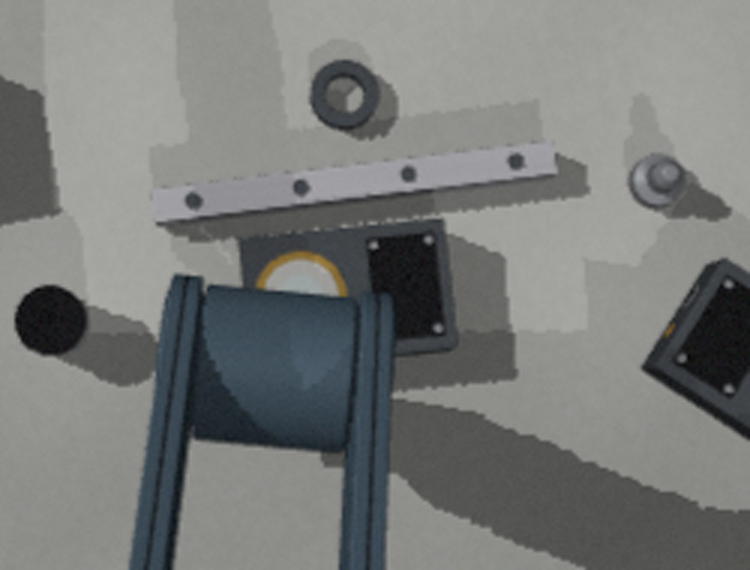

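```bash
python3 -m crank '[[0.026,0,0,0,0,0,0],[0.026,-0.04,0,0,0,0,0],[0.026,-0.085,0,0,0,0,0],[0.026,-0.126,0,0,0,0,0],[0.018,-0.126,0,0,0,0,0],[0.011,-0.126,0,0,0,0,0],[0.006,-0.126,0,0,0,0,0],[0.003,-0.126,0,0,0,0,0],[0.001,-0.126,0,0,0,0,0],[0.001,-0.126,0,0,0,0,0]]'
python3 look.py t7
```

```text
time_s: 9.15
ee_pos: [577.2, -67.5, 45.4]
ee_rot: [0.188, -3.136, -0.002]
contact_force: [-3.1, -1.0, 1.2]
grip_width: 0.008
t 9.15 tcp_f [-127.7  -44.4] z 45.4 F [-3.1 -1.   1.2] grip 0.01 q [-0.31  0.52  1.69  0.    0.93 -2.  ]
tool x yaw in fence frame -179.85 tilt [-0.     0.001]
box fence-frame centre [-69.8  17.6] size [149.3  94.9] long-axis ang from x_f 89.49 n 2133 max x -21.7
tcp in box: along(+fence end) 62.5 out from side 9.8 R.T*n,t cols: [[-1.0, -0.0], [-0.0, 1.0], [-0.0, 0.0]]
```

View pics/t7.png

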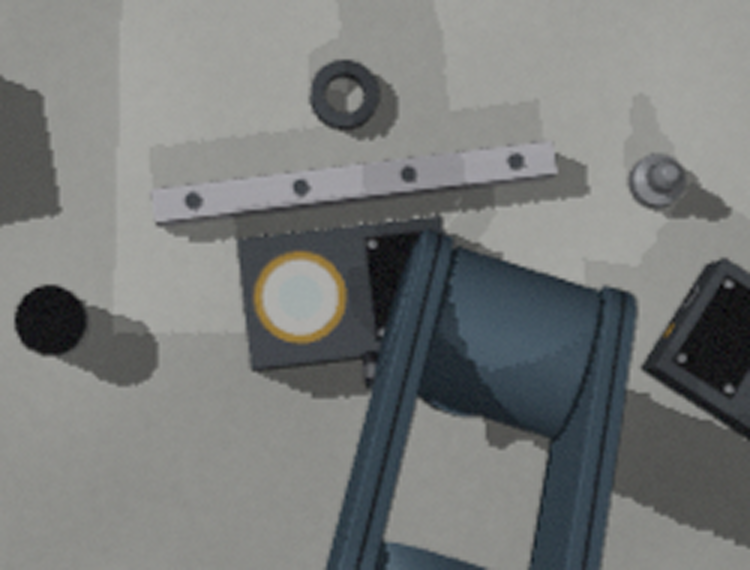

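```bash
python3 -m crank '[[0.04,0,0,0,0,0,0],[0.04,0.03,0,0,0,0,0.5],[0.04,0.062,0.008,0,0,0,1],[0.04,0.062,0.015,0,0,0,1],[0.04,0.062,0.015,0,0,0,1],[0.04,0.062,0.015,0,0,0,1],[0.04,0.062,0.015,0,0,0,1],[0.04,0.062,0.015,0,0,0,1]]'
python3 look.py t8
python3 - <<'E'
from h import *
from plant import *
p,d=get_image("top");c=get_calibration("top")
W,u,v=world(d,c);f=tof(W);m=(W[:,2]>29)&(W[:,2]<40)&(f[:,0]>-8)&(f[:,0]<35)&(abs(f[:,1])<146)
q=f[m];e=[]
for y in range(-140,141,4):
    k=abs(q[:,1]-y)<2
    if k.sum()>5: e.append((y,q[k,0].min(),q[k,0].max()))
e=np.array(e);
for j in(1,2): a=np.polyfit(e[:,0],e[:,j],1);print("fence edge slope deg",np.rad2deg(a[0]).round(2),"x at 0",a[1].round(2))
E
```

```text
time_s: 10.0
ee_pos: [530.6, -11.5, 30.8]
ee_rot: [-0.186, 3.135, 0.002]
contact_force: [-0.6, -0.7, 0.4]
grip_width: 1.001
t 10.0 tcp_f [-167.3   16.7] z 30.8 F [-0.6 -0.7  0.4] grip 1.0 q [-0.23  0.47  1.83  0.    0.83 -1.92]
tool x yaw in fence frame -179.92 tilt [0.001 0.001]
box fence-frame centre [-69.6  17.3] size [150.   94.9] long-axis ang from x_f 89.5 n 2626 max x -21.5
tcp in box: along(+fence end) 1.4 out from side 50.2 R.T*n,t cols: [[-1.0, -0.0], [-0.0, 1.0], [0.0, 0.0]]
fence edge slope deg -0.05 x at 0 0.37
fence edge slope deg -0.04 x at 0 23.86
```

View pics/t8.png

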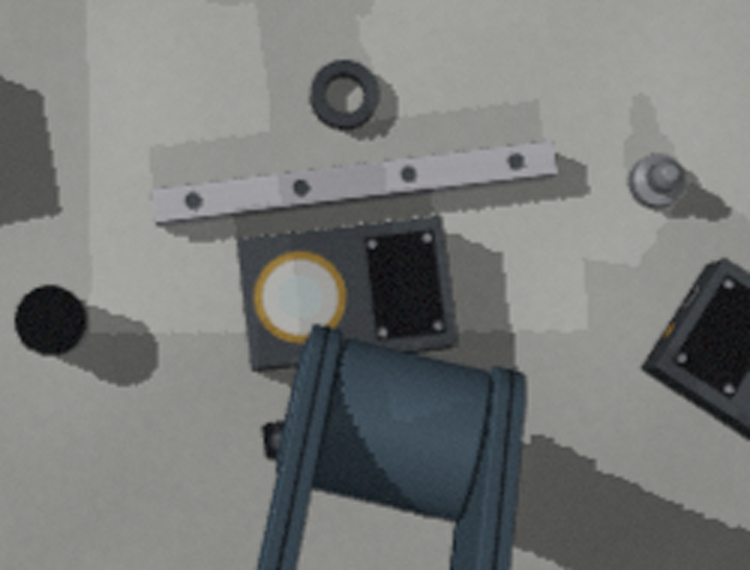

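Fence direction confirmed to about 0.05°. The box is 0.5° off square and 21 mm clear. I'll push both near corners at once with the opened fingertips, first to about 16 mm to square it.

```bash
python3 -m crank '[[-0.015,0,0,0,0,0,1],[-0.028,0,0,0,0,0,1],[-0.034,0,0,0,0,0,1],[-0.038,0,0,0,0,0,1],[-0.042,0,0,0,0,0,1],[-0.045,0,0,0,0,0,1],[-0.046,0,0,0,0,0,1],[-0.046,0,0,0,0,0,1],[-0.046,0,0,0,0,0,1]]'
python3 look.py t9
```

```text
time_s: 11.0
ee_pos: [572.7, -6.1, 30.5]
ee_rot: [0.187, -3.13, -0.003]
contact_force: [-9.4, -3.0, 7.1]
grip_width: 0.999
t 11.0 tcp_f [-124.9   17.1] z 30.5 F [-9.4 -3.   7.1] grip 1.0 q [-0.21  0.53  1.72 -0.    0.89 -1.9 ]
tool x yaw in fence frame -179.9 tilt [-0.006  0.001]
box fence-frame centre [-67.3  17.9] size [ 94.6 149.7] long-axis ang from x_f -89.83 n 1249 max x -19.8
tcp in box: along(+fence end) 0.6 out from side 10.1 R.T*n,t cols: [[-1.0, -0.0], [-0.0, 1.0], [-0.01, 0.0]]
```

View pics/t9.png

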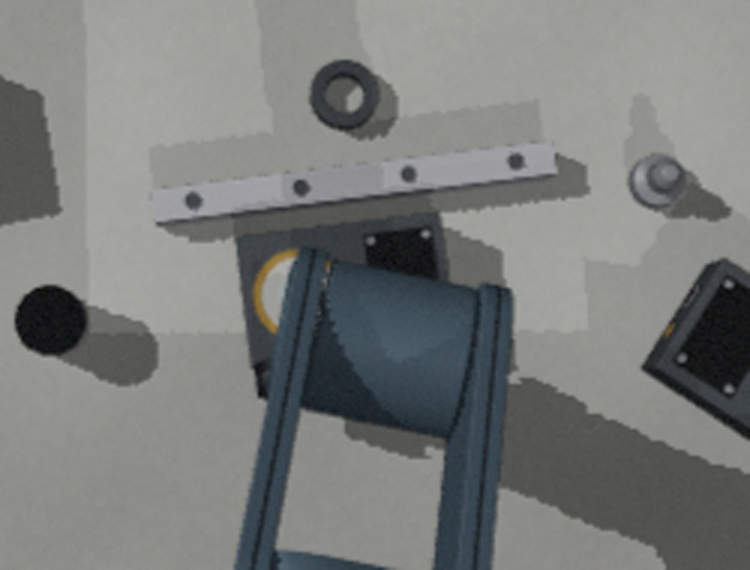

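```bash
cat > tilt.py <<'E'
from plant import *
from h import *
for n in ("scene","top"):
    p,d=get_image(n);c=get_calibration(n)
    W,u,v=world(d,c);f=tof(W);m=(W[:,2]>50)&(W[:,2]<70)&(f[:,0]>-112)&(f[:,0]<-20)&(abs(f[:,1]-17)<70)
    q=np.c_[f[m],np.ones(m.sum())];z=W[m][:,2]
    a=np.linalg.lstsq(q,z,rcond=None)[0]; k=abs(z-q@a)<1.5; a=np.linalg.lstsq(q[k],z[k],rcond=None)[0]
    print(n,m.sum(),k.sum(),"dz/dx,dz/dy deg",np.rad2deg(a[:2]).round(2),"z at centre",(a@[-67,17,1]).round(1))
    if n=="scene": cv2.imwrite("pics/sc_%d.png"%int(get_state()["time_s"]*100),cv2.resize(p[120:270,190:390],None,fx=4,fy=4,interpolation=cv2.INTER_CUBIC))
st(get_state())
E
python3 tilt.py; ls -t pics | head -1
```

```text
scene 2367 1856 dz/dx,dz/dy deg [-0.27  0.21] z at centre 59.0
top 1198 518 dz/dx,dz/dy deg [-0.77 -0.06] z at centre 60.3
t 11.15 tcp_f [-124.9   17.1] z 30.5 F [-9.7 -2.9  7.6] grip 1.0 q [-0.21  0.53  1.72 -0.    0.89 -1.9 ]
tool x yaw in fence frame -179.9 tilt [-0.006  0.001]
sc_1110.png
```

View pics/sc_1110.png

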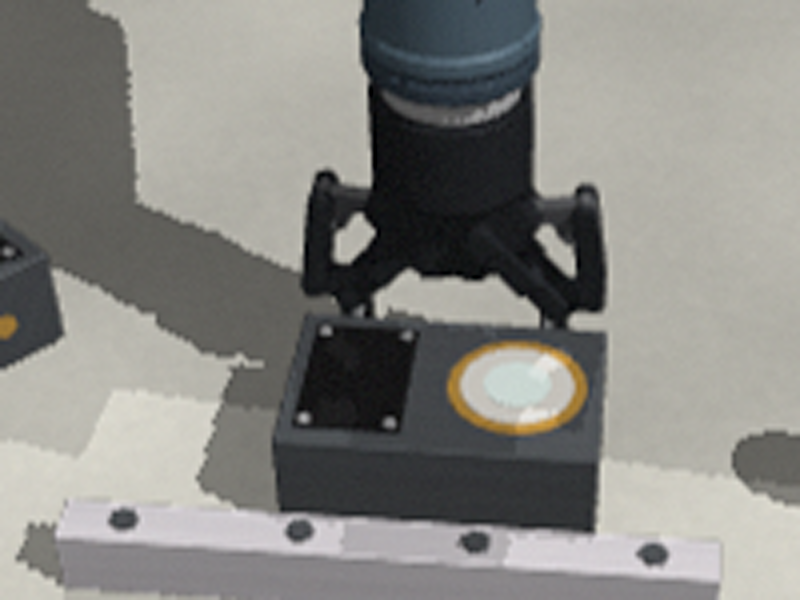

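```bash
python3 -m crank '[[0.012,0,0,0,0,0,1],[0.012,0,0.009,0,-0.05,0,1],[0.006,0,0.009,0,-0.05,0,1],[0.002,0,0.009,0,-0.05,0,1],[-0.001,0,0.009,0,-0.05,0,1],[-0.003,0,0.009,0,-0.05,0,1],[-0.005,0,0.009,0,-0.05,0,1],[-0.006,0,0.009,0,-0.05,0,1],[-0.006,0,0.009,0,-0.05,0,1]]'
python3 look.py t10; python3 tilt.py
```

```text
time_s: 12.05
ee_pos: [577.4, -5.2, 21.1]
ee_rot: [-0.186, 3.097, 0.008]
contact_force: [-6.1, -1.6, 1.9]
grip_width: 1.002
t 12.05 tcp_f [-120.1   17.5] z 21.1 F [-6.1 -1.6  1.9] grip 1.0 q [-0.21  0.53  1.75  0.02  0.82 -1.92]
tool x yaw in fence frame -179.88 tilt [0.039 0.007]
box fence-frame centre [-61.8  18.2] size [ 94.8 149.8] long-axis ang from x_f -89.69 n 1801 max x -14.0
tcp in box: along(+fence end) 0.4 out from side 10.9 R.T*n,t cols: [[-1.0, -0.0], [-0.0, 1.0], [0.04, 0.0]]
scene 2339 1716 dz/dx,dz/dy deg [-0.42  0.22] z at centre 59.2
top 1588 675 dz/dx,dz/dy deg [-0.02 -0.03] z at centre 60.2
t 12.2 tcp_f [-120.1   17.5] z 21.2 F [-6.5 -1.   1.9] grip 1.0 q [-0.21  0.53  1.75  0.02  0.82 -1.92]
tool x yaw in fence frame -179.88 tilt [0.039 0.007]
```

```bash
cat > edge.py <<'E'
from plant import *
from h import *
p,d=get_image("top");c=get_calibration("top")
W,u,v=world(d,c);f=tof(W)
def edge(z0,z1,x0,x1,ys,lo):
    m=(W[:,2]>z0)&(W[:,2]<z1)&(f[:,0]>x0)&(f[:,0]<x1);q=f[m];e=[]
    for y in ys:
        k=abs(q[:,1]-y)<2.5
        if k.sum()>3:e.append((y,q[k,0].min() if lo else q[k,0].max()))
    e=np.array(e);a=np.polyfit(e[:,0],e[:,1],1);return np.rad2deg(a[0]),a
b=edge(54,66,-90,12,np.arange(-48,85,4),False);g=edge(28,41,-8,35,np.arange(-140,-62,4).tolist()+np.arange(100,141,4).tolist(),True)
print("box front edge deg",round(b[0],2),"x at y=18",np.polyval(b[1],18).round(2),"x at ends",np.polyval(b[1],[-57,93]).round(2),"| fence back edge deg",round(g[0],2),"face x",(g[1][1]-25).round(2))
E
python3 edge.py;python3 edge.py
```

```text
box front edge deg -0.3 x at y=18 -15.22 x at ends [-14.83 -15.61] | fence back edge deg 0.0 face x -24.91
box front edge deg -0.34 x at y=18 -15.31 x at ends [-14.87 -15.75] | fence back edge deg -0.03 face x -24.77
```

Stage one is done: the long side is square to within 0.3° and about 15 mm clear. Next I push home gently, with a small yaw correction.

```bash
python3 -m crank '[[0,0,0,0,0,0.006,1],[-0.002,0,0,0,0,0.006,1],[-0.004,0,0,0,0,0.006,1],[-0.006,0,0,0,0,0.006,1],[-0.008,0,0,0,0,0.006,1],[-0.010,0,0,0,0,0.006,1],[-0.011,0,0,0,0,0.006,1],[-0.011,0,0,0,0,0.006,1]]'
python3 look.py t11; python3 edge.py;python3 edge.py
```

```text
time_s: 13.1
ee_pos: [587.6, -3.7, 21.3]
ee_rot: [-0.177, 3.1, 0.009]
contact_force: [-5.4, -0.6, 1.7]
grip_width: 0.998
t 13.1 tcp_f [-109.9   17.8] z 21.3 F [-5.4 -0.6  1.7] grip 1.0 q [-0.2   0.55  1.73  0.02  0.83 -1.9 ]
tool x yaw in fence frame 179.79 tilt [0.036 0.008]
box fence-frame centre [-51.6  18.2] size [150.1  94.9] long-axis ang from x_f 89.75 n 1683 max x -3.8
tcp in box: along(+fence end) 0.6 out from side 10.8 R.T*n,t cols: [[-1.0, 0.0], [0.0, 1.0], [0.04, 0.0]]
box front edge deg 0.24 x at y=18 -5.08 x at ends [-5.39 -4.77] | fence back edge deg -0.02 face x -24.74
box front edge deg 0.31 x at y=18 -5.16 x at ends [-5.58 -4.75] | fence back edge deg -0.07 face x -24.87
```

```bash
python3 -m crank '[[0,0,0,0,0,-0.005,1],[-0.001,0,0,0,0,-0.005,1],[-0.002,0,0,0,0,-0.005,1],[-0.003,0,0,0,0,-0.005,1],[-0.004,0,0,0,0,-0.005,1],[-0.005,0,0,0,0,-0.005,1],[-0.006,0,0,0,0,-0.005,1],[-0.007,0,0,0,0,-0.005,1],[-0.007,0,0,0,0,-0.005,1]]'
python3 look.py t12; python3 edge.py;python3 edge.py
```

```text
time_s: 14.15
ee_pos: [591.6, -2.8, 21.1]
ee_rot: [-0.185, 3.106, 0.01]
contact_force: [-13.1, -2.3, 5.6]
grip_width: 1.001
t 14.15 tcp_f [-105.8   18.2] z 21.1 F [-13.1  -2.3   5.6] grip 1.0 q [-0.2   0.56  1.71  0.02  0.85 -1.9 ]
tool x yaw in fence frame -179.91 tilt [0.029 0.008]
box fence-frame centre [-47.   18.7] size [ 94.2 149.6] long-axis ang from x_f -89.96 n 1577 max x 0.2
tcp in box: along(+fence end) 0.4 out from side 11.4 R.T*n,t cols: [[-1.0, -0.0], [-0.0, 1.0], [0.03, 0.0]]
box front edge deg 0.05 x at y=18 -0.77 x at ends [-0.84 -0.71] | fence back edge deg 0.02 face x -24.83
box front edge deg 0.0 x at y=18 -0.93 x at ends [-0.93 -0.92] | fence back edge deg -0.11 face x -24.9
```

```bash
python3 -m crank '[[-0.002,0,0,0,0,0,1],[-0.004,0,0,0,0,0,1],[-0.004,0,0,0,0,0,1],[0,0,0,0,0,0,1],[0.004,0,0,0,0,0,1],[0.01,0,0,0,0,0,1],[0.03,0,0,0,0,0,1],[0.06,0,0,0,0,0,1],[0.08,0,-0.04,0,0,0,1],[0.1,0,-0.09,0,0,0,1],[0.12,0,-0.1,0,0,0,1],[0.12,0,-0.1,0,0,0,1]]'
python3 look.py t13; python3 edge.py;python3 edge.py;python3 tilt.py; ls -t pics|head -1
```

```text
time_s: 15.5
ee_pos: [469.2, -18.1, 120.0]
ee_rot: [-0.184, 3.102, 0.007]
contact_force: [0.4, -0.1, -0.3]
grip_width: 1.002
t 15.5 tcp_f [-229.1   17.3] z 120.0 F [ 0.4 -0.1 -0.3] grip 1.0 q [-0.29  0.23  1.93  0.02  0.95 -1.99]
tool x yaw in fence frame -179.93 tilt [0.034 0.007]
box fence-frame centre [-47.5  18.6] size [149.8  95.4] long-axis ang from x_f 89.87 n 2823 max x 0.4
tcp in box: along(+fence end) 1.7 out from side 134.1 R.T*n,t cols: [[-1.0, -0.0], [-0.0, 1.0], [0.03, 0.0]]
box front edge deg 0.08 x at y=18 -0.87 x at ends [-0.98 -0.77] | fence back edge deg -0.06 face x -24.78
box front edge deg -0.18 x at y=18 -0.88 x at ends [-0.65 -1.11] | fence back edge deg 0.05 face x -24.87
scene 1868 1507 dz/dx,dz/dy deg [0.87 0.36] z at centre 58.9
top 2254 922 dz/dx,dz/dy deg [0.92 0.1 ] z at centre 60.1
t 15.75 tcp_f [-228.4   17.6] z 116.5 F [ 0.1 -0.1 -0.6] grip 1.0 q [-0.29  0.24  1.92  0.02  0.95 -1.99]
tool x yaw in fence frame -179.91 tilt [0.029 0.008]
sc_1570.png
```

View pics/t13.png

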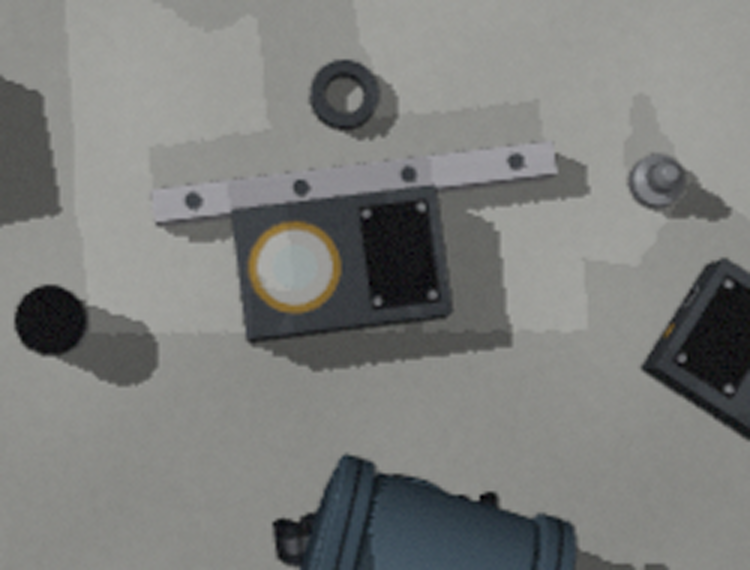

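```bash
sed -i 's/f\[:,0\]>-112)&(f\[:,0\]<-20)/f[:,0]>-88)\&(f[:,0]<-8)/' tilt.py; python3 tilt.py; python3 - <<'E'
from plant import *
from h import *
p,d,c=pickle.load(open("top0.pkl","rb"));p1,d1=get_image("top")
for n,(u0,u1,v0,v1,z0,z1) in dict(jar=(220,255,250,285,50,70),noz=(425,452,208,232,20,70),collar=(320,350,178,206,12,28),fence=(262,415,195,240,30,40)).items():
    for D in(d,d1):
        W,u,v=world(D,c);m=(u>=u0)&(u<=u1)&(v>=v0)&(v<=v1)&(W[:,2]>z0)&(W[:,2]<z1);print(n,W[m].mean(0).round(1),m.sum())
E
python3 look.py t14;ls -t pics|head -2
```

```text
scene 2139 1720 dz/dx,dz/dy deg [0.13 0.23] z at centre 59.0
top 2382 972 dz/dx,dz/dy deg [-0.04  0.16] z at centre 60.2
t 15.85 tcp_f [-228.6   17.7] z 116.4 F [ 0.2  0.3 -0.6] grip 1.0 q [-0.29  0.24  1.92  0.02  0.95 -1.99]
tool x yaw in fence frame -179.91 tilt [0.028 0.008]
jar [608.2 213.9  59. ] 439
jar [608.1 213.8  59.2] 438
noz [ 711.2 -231.5   36.6] 224
noz [ 710.6 -232.2   36.9] 224
collar [ 7.79e+02 -7.00e-01  1.94e+01] 278
collar [ 7.794e+02 -6.000e-01  1.900e+01] 282
fence [710.8  -6.5  34.6] 1432
fence [711.3  -5.   34.7] 1338
t 15.9 tcp_f [-228.7   17.7] z 116.4 F [0.3 0.2 0.5] grip 1.0 q [-0.29  0.24  1.92  0.02  0.95 -1.99]
tool x yaw in fence frame -179.9 tilt [0.028 0.008]
box fence-frame centre [-47.5  18.6] size [ 95.2 149.9] long-axis ang from x_f -89.93 n 2815 max x 0.2
tcp in box: along(+fence end) 0.7 out from side 133.7 R.T*n,t cols: [[-1.0, -0.0], [-0.0, 1.0], [0.03, 0.01]]
t14.png
sc_1580.png
```

View pics/sc_1580.png

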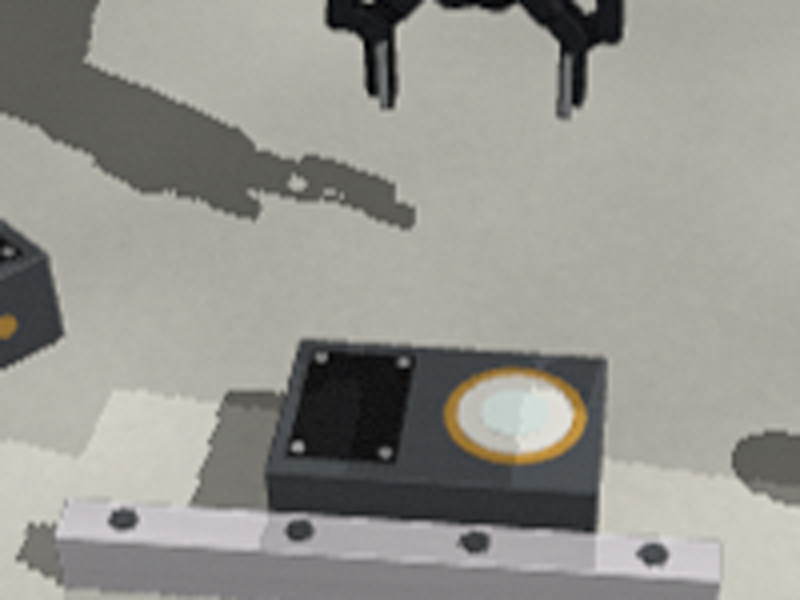

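The scene crop shows the box's whole long side meeting the fence along (270–600, 510–535), with no gap visible. The gripper is clear at the top, and the bystanders haven't moved.

```bash
python3 -c "
from plant import *
print(finish_job())"
```

```text
the job is handed in; nothing more can be done
None
```

The box is home: its whole long side lies flush along the fence, and I handed the job in at about 16 s of the 61 s allowed.

**What I did**
- I took the nearest of the four look-alikes, at (350,282) in the top view.
- With the jaws shut, I pushed its right side near the end facing the robot, turning it about 89° in four pushes. Then I nudged the right, left and right corners in turn.
- I opened the jaws and pushed both near corners at once. This left the box square to about 0.3° and about 15 mm clear of the fence, and from there I pushed it home.
- No corner came nearer than about 20 mm while the box was noticeably askew.

**Last checks, with the gripper clear**
- **Position:** the box's centre measured x = -47.5 mm in the fence frame (the target) and y = +18.6 mm. Its long axis was within about 0.1° of the fence, and the box lay flat.
- **Bystanders:** the jar, nozzle, collar and fence stayed put. Their before-and-after readings agree within about 1 mm; the fence's differ by 1.5 mm along its length, because the box now hides part of it.
- **Force:** the highest reading I saw was about 15 N, with the box pressed on the fence. I took no reading during the final harder press.

**Disagreement:** the front-edge line fit put the box's face about 0.9 mm short of the fence, with the angle scattering by ±0.2°. The same fit read about 1 mm short earlier, so I took it as measurement bias. The rectangle fit and the pictures show no gap.

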